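# Wind the mitre table up one division with its worm handwheel and nip up the clamp

## Task

Set the tilting mitre table for a 45 degree cut: wind its handwheel clockwise, a few full turns, until the table has come up one division and the orange 45 degree line on the scale drum stands at the red pointer, moving the table by its handwheel only and not straining the shaft with more than about 20 N of side load. Then nip up the slack clamp by pressing its lever down at the thumb pad until it bites, with about 15 N and never more than 25 N, and let go with the lever left down. Leave the spacer jar and the tapping block where they are.

Things in the scene. Friction and masses are not known exactly. Their poses are not given: they have to be found in the camera images.
- mitre_base: fixed cast base of the tilting mitre table, 200 x 280 mm foot; origin under the middle of the table, z up; its y axis is parallel to the tilt axis, which lies 100 mm above the bench; the handwheel stands at its -x -y corner, the scale drum and clamp lever are on its +y side
- tilt_table: aluminium table plate, 150 x 138 mm, with a blue corner tile clamped on it; origin on the tilt axis, z square to the plate: the angle between this z and the z of mitre_base is the tilt, 27 to 33 degrees at the start, wanted 45. One turn of the handwheel tilts it 3 degrees; clockwise from above raises it (its edge at -x goes up). The worm holds it wherever it is left
- pointer_tip (a point): tip of the fixed red pointer at the rim of the black scale drum (radius 62 mm, turns with the table), on the drum's side that looks to +x and up; white lines every 15 degrees on the rim, a longer orange line for 45: it stands under this tip when the tilt is 45 degrees
- wheel_centre (a point): centre of the black handwheel (radius 46 mm) at its upper face, 183 mm above the bench, on its upright axis, about which the handle circles without end; turning takes about 6 N at the handle, after up to 0.7 rad of free lost motion. The slender shaft end bends under side load on the handle, which shifts this point from shaft_axis by 1 mm for each 10 N; over 2.5 mm is too much
- crank_grip (a point): middle of the red crank handle, an upright round grip 16 mm thick and 40 mm tall, 35 mm from the handwheel's axis, its top at 227 mm and this point at 209 mm above the bench; the grip spins freely on its pin, so a gripper that holds it (some 25 N of grip drives it without slipping) may keep its own heading while it circles
- lever_pivot (a point): pivot of the clamp lever, on the tilt axis 100 mm above the bench; the lever swings in the upright plane square to the tilt axis (y of mitre_base)
- lever_pad (a point): middle of the flat black thumb pad (40 x 26 mm, 12 thick, near level when clamped) on the clamp lever, 88 mm from the pivot; slack, this point lies to -x of the pivot, 34 to 54 degrees above level; pressed down it swings with 5 N of drag until it bites, somewhere 11 to 26 degrees above level (each time elsewhere); then the arm bends, 5 N per mm; it stays where it is left
- spacer_jar: open glass jar of tile spacers, 76 mm across, 85 mm high, origin under its middle
- tapping_block: wooden tapping block, 150 x 65 x 36 mm, origin under its middle, long along its x
- shaft_axis (a point): fixed point of mitre_base on the true upright axis of the unloaded handwheel shaft, at the height of wheel_centre

How it is judged:
By the outcome, as a careful person would: the job done as asked, in the order asked, and still so for the second after the job is handed in, with the robot touching nothing.
It also fails if it takes over 72 s, if anything falls off the work surface, if the arm or the gripper's body presses on something with over 40 N, if the wrist force passes 120 N, or if a joint passes its speed limit or range.

## Robot

A 6-joint arm with a two-finger parallel gripper is mounted at the origin on the work surface. World frame = base frame: x ahead of the robot, y to its left, z up, the work surface at z = 0. Lengths are in m, angles in rad, forces in N, time in s.
With the tool pointing down it reaches from about 0.35 to 0.725 m from the base axis. Payload 4.3 kg.
Tool frame: the origin (TCP) lies at the very end of the fingers, on their centre line; the grasp point (between the pads) lies 19 mm behind it; z points along the fingers, x is the direction in which the jaws open and shut, and the axes are right-handed (so a half turn about z gives the same grasp; the last joint's range is limited). The gripper opens to 85 mm and grips with 20 to 120 N. Pads are 22 mm wide; open, the fingers measure 114 mm over their backs; the gripper's body (76 mm by 85 mm) begins 54 mm behind the grasp point. The pads swing forward as they close: fully open they stand 13 mm farther back than shut.
Start: joints at [-1.44, 0.377, 0.081, 1.274, 0, 1.46], TCP at [0.137, -0.558, 0.231] pointing down, gripper open.
Joint ranges: [-2.72, 2.72], [-0.84, 1.66], [-1.02, 1.22], [-1.77, 2.12], [-1.37, 1.28], [-3.14, 3.14]. Speed limits (rad/s): [2.57, 2.57, 3.14, 3.14, 3.14, 3.14].

## Interface

Orientations are given as a 3x3 rotation matrix whose columns are the frame's x, y, z axes.
In Python, from workcell import env gives the robot as it stands. The module is installed in compiled form; this text tells all that it offers.
- The arm moves only by the tool carry_out, never from a script. Its argument "steps" is a list of rows, each a list of 7 numbers: the turn, a rotation vector about the tool's x, y, z in units of 6 degrees (1.0 is 6 degrees), then the shift along the tool's x, y, z in mm, then the finger opening in mm, from 0 to 85.4. A call has 1 to 10 rows; each row shifts and turns the commanded pose from where the row before left it, along the tool's axes as they then stand; what a row does not reach is not made up. A row lasts 1/12 s, in which the tool goes at most 41.7 mm and 7.16 degrees, less where a joint would pass 70% of its speed; a pose out of reach is approached as far as the arm can. A call is refused whole if a number of a shift passes 41.7 or a number of a turn 1, either way. A call with a gripper value outside its range is refused whole. The fingers move at their own pace and stop on an object; the grip force is fixed at half the most. Time passes only in rows, so rows that do not move let the fingers close. It gives the time, the measured TCP pose, the force and the opening at its end, in the units of the state.
- env.get_state(): the state, without advancing time (a new reading comes with each control period).
- env.get_image(name): name is "side" or "top"; returns a dict with "pixels" (480x640x3 uint8, blue, green, red), "z_map" (480x640 float32, m along the optical axis (not along the pixel's ray), 0 where there is no reading), "fx", "fy", "cx", "cy" (pixels), "R" (3x3) and "t" (3): a world point X has camera coordinates R X + t. Camera axes: x right, y down, z forward; pixel columns grow to the right and rows downward; lengths in m; the calibration is good to about 2 mm. A picture is of the moment at which its call begins.
- env.job_done(): hands the job in, once; it reports no verdict.
Trained networks look in the newest picture that a camera, given by its name, has taken for a name from the list of things; names that differ only in an ending like _2 or _b are one class to them, and where a whole thing is asked for, a point or a joint stands for the part that bears it (a point fixed in the world has none). Each returns a list of dicts, best first, with "p" (0 to 1); they miss things now and then, are a little off and sometimes report something else, mostly with a low value. They report only what shows in the picture. A call takes as long as a camera call.
- env.search_frame(camera, label): "point" ([x, y, z] in m, in the coordinates of the camera as it stood for that picture, good to about 4 mm: the middle of the surface that is visible of it).
- env.outline_of(camera, label): "mask" (480x640 bool, what is visible of it).
The state is a dict: "time_s": time; "joint_positions": joint angles; "joint_velocities": joint speeds; "joint_torque": joint torques, N m; "ee_pos": TCP position; "tcp_rot": TCP orientation; "contact_force": force on the tool from outside, world axes, zero at the start; "moment": the same for the moment, N m; "gripper_width": finger opening in m.
Only numpy, scipy, OpenCV 4.12 (cv2) and the standard library are available. Lean on these libraries where they do the work, as an engineer would, in place of code of your own. Each camera call takes 0.05 s, during which the arm holds its last target.

## Working session

There is one attempt and no reset: what is moved stays moved. The work goes in short steps, Python scripts to look and compute and a tool call to move; the robot and the scene stay as the last step left them, time stands still between calls to the robot, and variables do not carry over. Pictures are saved under pics/ and viewed, and the job is handed in when it is done.

Besides the shell and the picture viewer there is one more tool, called as name(argument=value, ...), one argument or row to a line, values as JSON. carry_out: Moves the arm, as the interface text tells. Its arguments: {"type":"object","properties":{"steps":{"type":"array"}},"required":["steps"]}

```bash
mkdir -p pics
cat > h.py <<'E'
import numpy as np, cv2
from workcell import env
def cap(n,f):
    im=env.get_image(n); cv2.imwrite('pics/'+f,im['pixels']); return im
def w(im,p): return im['R'].T@(np.array(p)-im['t'])
def proj(im,X):
    c=im['R']@np.array(X)+im['t']; return np.array([im['fx']*c[0]/c[2]+im['cx'],im['fy']*c[1]/c[2]+im['cy']])
def px(im,u,v,z=None):
    z=im['z_map'][int(v),int(u)] if z is None else z
    return w(im,[(u-im['cx'])/im['fx']*z,(v-im['cy'])/im['fy']*z,z])
E
python3 - <<'E'
from h import *
np.set_printoptions(precision=4,suppress=True)
s=env.get_state(); print(s)
for n in('side','top'):
    im=cap(n,n+'0.png'); print(n,-im['R'].T@im['t'],im['R'][2])
    for l in ['mitre_base','tilt_table','pointer_tip','wheel_centre','crank_grip','lever_pivot','lever_pad','spacer_jar','tapping_block','shaft_axis']:
        try: r=env.search_frame(n,l)
        except Exception as e: print(l,e);continue
        for q in r[:2]: 
            X=w(im,q['point']); print(l,round(q['p'],2),X,proj(im,X))
print(env.get_state()['time_s'])
E
```

```text
{'time_s': 0.0, 'joint_positions': array([-1.4403,  0.3781,  0.0797,  1.2744,  0.    ,  1.4605]), 'joint_velocities': array([ 0.0033, -0.0017, -0.0015, -0.0008,  0.0014, -0.0006]), 'joint_torque': array([  0.0003, -46.3605,  26.9875,   0.0208,  -0.    ,  -0.    ]), 'ee_pos': array([ 0.1371, -0.5578,  0.2304]), 'tcp_rot': array([[ 0.2385, -0.9711, -0.0002],
       [-0.9711, -0.2385,  0.002 ],
       [-0.002 , -0.0002, -1.    ]]), 'contact_force': array([ 0.0186,  0.0138, -0.3418]), 'moment': array([-0.021 , -0.0016, -0.0367]), 'gripper_width': 0.0851195623027244}
side [ 0.3726 -0.518   0.4925] [ 0.3863  0.7461 -0.5423]
mitre_base 0.67 [ 0.5349 -0.1445  0.0912] [303.5582 334.2519]
mitre_base 0.33 [ 0.6508 -0.2624  0.0557] [432.7063 382.5025]
tilt_table 0.97 [0.5372 0.0283 0.1323] [253.7267 242.7168]
tilt_table 0.62 [ 0.7581 -0.1163  0.0388] [423.9151 297.4103]
pointer_tip 0.98 [ 0.532  -0.1467  0.0936] [302.1499 334.7754]
crank_grip 0.83 [ 0.5663 -0.1886  0.2138] [342.6936 266.8369]
lever_pivot 0.67 [ 0.5316 -0.1404  0.0943] [299.7149 331.4093]
lever_pad 0.89 [0.4777 0.0724 0.1588] [20
[... 434 characters left out ...]
16  222.9707]
tilt_table 0.66 [ 0.5675 -0.0366  0.1225] [320.664  263.2914]
pointer_tip 0.69 [ 0.5682 -0.0369  0.124 ] [320.9086 262.8121]
pointer_tip 0.58 [ 0.5541 -0.0426  0.1189] [323.9627 271.31  ]
wheel_centre 0.86 [ 0.5328 -0.1627  0.1812] [401.6573 283.1115]
wheel_centre 0.36 [0.4822 0.0859 0.1639] [244.7204 313.2708]
crank_grip 0.52 [ 0.5627 -0.1761  0.2233] [416.4135 262.0734]
lever_pivot 0.73 [ 0.5527 -0.0452  0.1177] [325.4585 272.1893]
lever_pad 0.74 [0.4818 0.084  0.1616] [246.0616 313.4676]
lever_pad 0.52 [ 0.5652 -0.1744  0.2244] [415.4564 260.3793]
spacer_jar 0.9 [ 0.6559 -0.2607  0.043 ] [434.7545 223.118 ]
tapping_block 0.65 [ 0.7671 -0.0919  0.0335] [347.2441 166.7465]
1.1
```

View pics/side0.png

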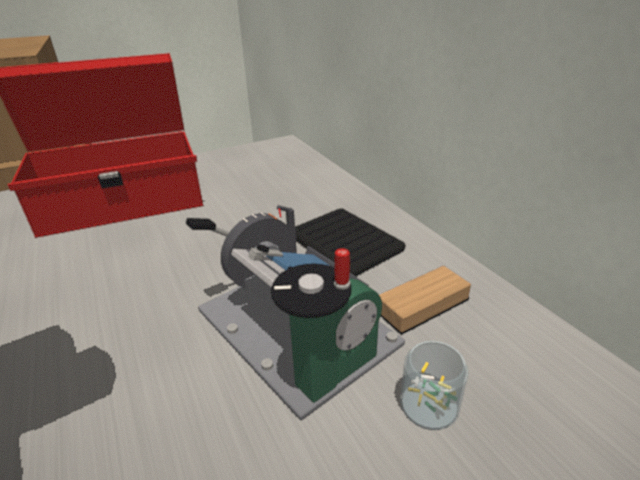

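View pics/top0.png

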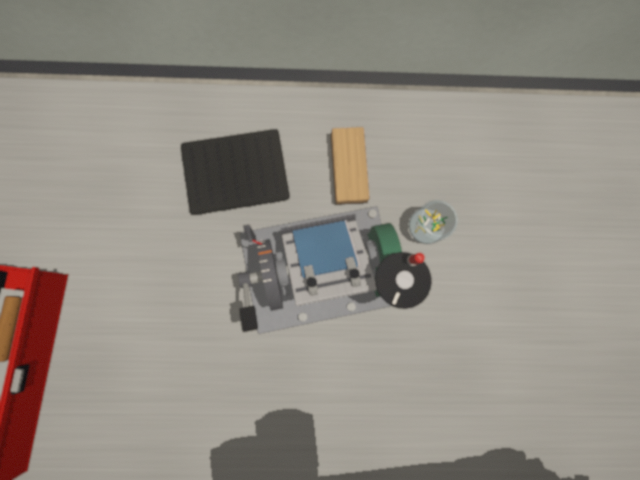

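The side view shows the wheel at (311,285), the red grip at (342,267) and the pad at (200,223). The top view shows the wheel at (403,281), the grip at (417,259) and the pad at (248,318). Next I'll refine these.

Run:
```python
from h import *
np.set_printoptions(precision=4,suppress=True)
im=env.get_image('top'); I=im['pixels']
def ray(im,u,v,z):
    C=-im['R'].T@im['t']; d=im['R'].T@np.array([(u-im['cx'])/im['fx'],(v-im['cy'])/im['fy'],1]); return C+d*(z-C[2])/d[2]
# black wheel
Z=im['z_map']; v,u=np.mgrid[:480,:640]
P=np.stack([(u-im['cx'])/im['fx']*Z,(v-im['cy'])/im['fy']*Z,Z],-1)
W=(P-im['t'])@im['R']
np.save('W.npy',W)
m=(W[...,2]>.176)&(W[...,2]<.190)&(u>370)&(u<440)&(v>245)&(v<315)
c,r=cv2.minEnclosingCircle(np.argwhere(m)[:,::-1].astype(np.float32)); print('wheel px',c,r,ray(im,*c,.183))
print('mean',W[m].mean(0),(W[m].min(0)+W[m].max(0))/2,W[m].max(0)-W[m].min(0))
hsv=cv2.cvtColor(I,cv2.COLOR_BGR2HSV)
red=((hsv[...,0]<8)|(hsv[...,0]>172))&(hsv[...,1]>150)&(u>400)&(u<435)&(v>245)&(v<280)
top=red&(W[...,2]>.221); print('grip top',W[top].mean(0),top.sum(),W[red].max(0),u[top].mean(),v[top].mean(),ray(im,u[top].mean(),v[top].mean(),.227))
# hub height
print('hub z',W[275:285,399:409,2].max())
M=env.outline_of('top','mitre_base')[0]['mask']
f=(W[...,2]>.004)&(W[...,2]<.03)&(u>225)&(u<415)&(v>200)&(v<345)
print(cv2.minAreaRect(W[f][:,:2].astype(np.float32)),f.sum())
crop=I[190:350,210:450]; cv2.imwrite('pics/crop1.png',cv2.resize(crop,None,fx=3.3,fy=3.3,interpolation=cv2.INTER_CUBIC))
s=env.get_image('side'); cv2.imwrite('pics/crop2.png',cv2.resize(s['pixels'][190:410,180:420],None,fx=2.7,fy=2.7,interpolation=cv2.INTER_CUBIC))
# table plane by blue
b=(hsv[...,0]>95)&(hsv[...,0]<115)&(hsv[...,1]>90)&(u>280)&(u<370)&(v>210)&(v<290)
Q=W[b];n=np.linalg.svd(Q-Q.mean(0))[2][2];n*=np.sign(n[2]);print('tile n',n,np.degrees(np.arccos(n[2])),b.sum(),np.degrees(np.arctan2(n[1],n[0])))
```

```text
wheel px (402.81011962890625, 280.400146484375) 28.911779403686523 [ 0.537  -0.1642  0.183 ]
mean [ 0.5355 -0.1629  0.1835] [ 0.5374 -0.1647  0.1832] [0.0906 0.0903 0.0135]
grip top [ 0.5684 -0.1778  0.2271] 70 [ 0.575  -0.1713  0.2295] 418.1 258.12857142857143 [ 0.5684 -0.1778  0.227 ]
hub z 0.1932562149638915
((0.5626938939094543, -0.04410557448863983), (0.28229016065597534, 0.3746471107006073), 1.06368088722229) 5557
tile n [ 0.9711 -0.1572  0.1798] 79.64435489650639 695 -9.196213409955169
```

View pics/crop1.png

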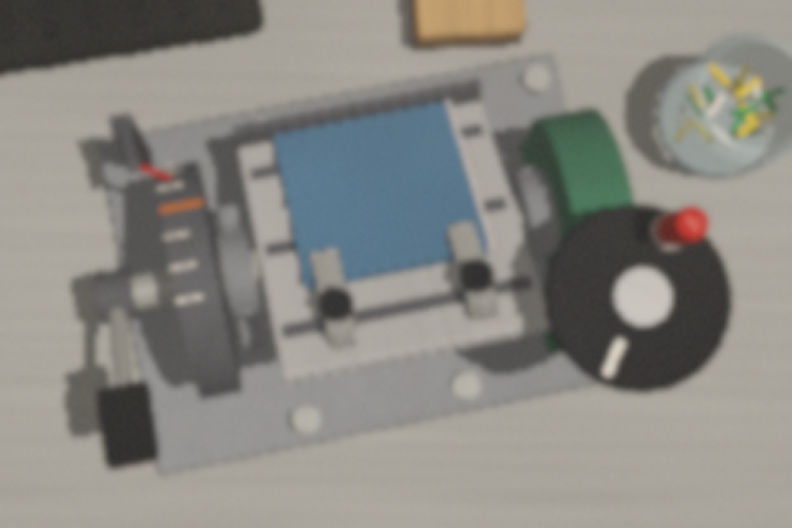

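View pics/crop2.png

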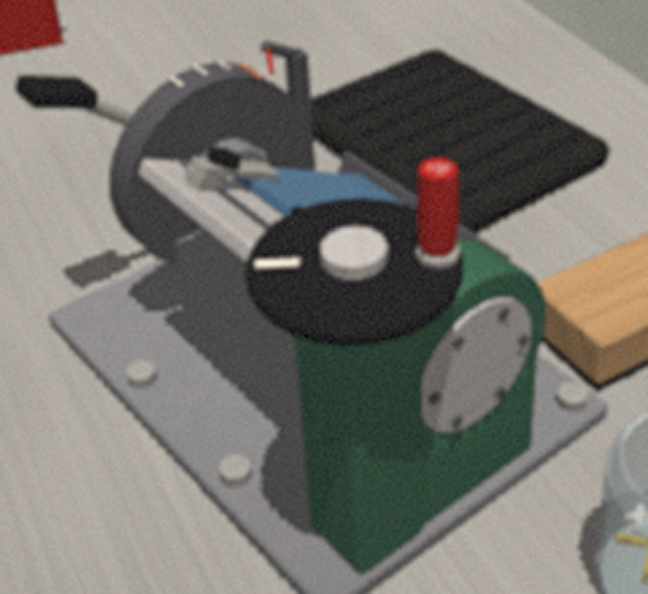

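Run:
```python
from h import *
np.set_printoptions(precision=4,suppress=True)
im=env.get_image('side'); I=im['pixels']
Z=im['z_map']; v,u=np.mgrid[:480,:640]
P=np.stack([(u-im['cx'])/im['fx']*Z,(v-im['cy'])/im['fy']*Z,Z],-1)
W=(P-im['t'])@im['R']
m=(W[...,2]>.177)&(W[...,2]<.189)&(u>260)&(u<360)&(v>255)&(v<325)
print('wheel',W[m].mean(0),(np.percentile(W[m],.5,axis=0)+np.percentile(W[m],99.5,axis=0))/2, np.ptp(W[m],axis=0))
hsv=cv2.cvtColor(I,cv2.COLOR_BGR2HSV)
red=((hsv[...,0]<8)|(hsv[...,0]>172))&(hsv[...,1]>150)&(u>330)&(u<355)&(v>245)&(v<290)
print('red',red.sum(),W[red].mean(0),u[red].mean(),v[red].mean(),u[red].min(),u[red].max(),v[red].min(),v[red].max())
for c in [(.537,-.1642),(.538,-.166)]: print('proj wheel',proj(im,[*c,.183]), 'hubtop',proj(im,[*c,.193]))
print('proj grip',proj(im,[.5684,-.1778,.227]),proj(im,[.5684,-.1778,.209]),proj(im,[.5684,-.1778,.187]))
# lever pad both
for n in('side','top'):
    jm=env.get_image(n); M=env.outline_of(n,'lever_pad')[0]['mask']; vv,uu=np.nonzero(M); z=jm['z_map'][M]
    pp=np.stack([(uu-jm['cx'])/jm['fx']*z,(vv-jm['cy'])/jm['fy']*z,z],-1); X=((pp-jm['t'])@jm['R'])[z>0]
    print(n,len(X),np.median(X,0),np.percentile(X,5,axis=0),np.percentile(X,95,axis=0),uu.mean(),vv.mean())
# tile plane with top
jm=env.get_image('top');Z=jm['z_map'];P=np.stack([(u-jm['cx'])/jm['fx']*Z,(v-jm['cy'])/jm['fy']*Z,Z],-1);W=(P-jm['t'])@jm['R']
h=cv2.cvtColor(jm['pixels'],cv2.COLOR_BGR2HSV)
b=(h[...,0]>95)&(h[...,0]<115)&(h[...,1]>90)&(u>280)&(u<370)&(v>210)&(v<290);b=cv2.erode(b.astype(np.uint8),np.ones((5,5)))>0
Q=W[b];c=np.median(Q,0);Q=Q[np.abs(Q-c).max(1)<.06];A=np.c_[Q[:,:2],np.ones(len(Q))]
for _ in range(4):
    k=np.linalg.lstsq(A,Q[:,2],rcond=None)[0];r=Q[:,2]-A@k;g=np.abs(r)<2.5*r.std();A,Q=A[g],Q[g]
n=np.array([-k[0],-k[1],1]);n/=np.linalg.norm(n);print(n,np.degrees(np.arccos(n[2])),np.degrees(np.arctan2(n[1],n[0])),len(Q),r.std())
print(env.get_state()['time_s'])
```

```text
wheel [ 0.532  -0.1731  0.1837] [ 0.5342 -0.1668  0.183 ] [0.0874 0.0909 0.0119]
red 473 [ 0.5727 -0.176   0.2052] 341.7167019027484 265.81606765327695 334 349 248 283
proj wheel [309.219  285.4883] hubtop [308.8813 278.4446]
proj wheel [310.7289 286.0829] hubtop [310.4073 279.0319]
proj grip [339.3481 251.2662] [339.3556 264.812 ] [339.3644 280.6426]
side 391 [0.4763 0.0737 0.1616] [0.456  0.0656 0.1313] [0.5066 0.0874 0.1704] 203.75572519083968 224.51653944020356
top 469 [0.4796 0.0833 0.1615] [0.4594 0.0699 0.1228] [0.5168 0.0927 0.1704] 247.4543524416136 313.515923566879
[-0. -0.  1.] 0.0 -180.0 0 nan
1.55
  return _methods._mean(a, axis=axis, dtype=dtype,
  ret = um.true_divide(
  ret = _var(a, axis=axis, dtype=dtype, out=out, ddof=ddof,
  arrmean = um.true_divide(arrmean, div, out=arrmean,
  ret = ret.dtype.type(ret / rcount)
```

carry_out(
  steps=[
    [0,0,0,-19,-36.4,-3.2,85],
    [0,0,0,-19,-36.4,-3.2,85],
    [0,0,0,-19,-36.4,-3.2,85],
    [0,0,0,-19,-36.4,-3.2,85],
    [0,0,0,-19,-36.4,-3.2,85],
    [0,0,0,-19,-36.4,-3.2,85],
    [0,0,0,-19,-36.4,-3.2,85],
    [0,0,0,-19,-36.4,-3.2,85],
    [0,0,0,-19,-36.4,-3.2,85],
    [0,0,0,-19,-36.4,-3.2,85],
  ],
)

```text
time_s: 2.38
ee_pos: [0.4466, -0.2855, 0.2637]
tcp_rot: [[0.238, -0.971, 0.0], [-0.971, -0.238, -0.001], [0.001, -0.0, -1.0]]
contact_force: [1.1, -0.5, -0.5]
gripper_width: 0.0851
```

carry_out(
  steps=[
    [0,0,0,-19,-36.4,-3.2,85],
    [0,0,0,-19,-36.4,-3.2,85],
    [0,0,0,-19,-36.4,-3.2,85],
    [0,0,-1,-19,-36.4,-3.2,85],
    [0,0,-1,0,0,0,60],
    [0,0,-1,0,0,0,50],
    [0,0,-1,0,0,0,50],
    [0,0,-1,0,0,0,50],
    [0,0,-1,0,0,0,50],
    [0,0,-1,0,0,0,50],
  ],
)

```text
time_s: 3.22
ee_pos: [0.5687, -0.1785, 0.276]
tcp_rot: [[0.83, -0.558, -0.0], [-0.558, -0.83, -0.0], [-0.0, 0.0, -1.0]]
contact_force: [-0.8, -0.1, -0.6]
gripper_width: 0.0499
```

carry_out(
  steps=[
    [0,0,-1,0,0,0,50],
    [0,0,-1,0,0,0,50],
    [0,0,-1,0,0,0,50],
    [0,0,-1,0,0,0,50],
    [0,0,-1,0,0,0,50],
    [0,0,-1,0,0,0,50],
    [0,0,-1,0,0,0,50],
    [0,0,-1,0,0,0,50],
    [0,0,-1,0,0,0,50],
    [0,0,-1,0,0,0,50],
  ],
)

```text
time_s: 4.05
ee_pos: [0.5686, -0.1786, 0.2761]
tcp_rot: [[0.898, 0.44, -0.0], [0.44, -0.898, -0.0], [-0.0, -0.0, -1.0]]
contact_force: [0.7, 0.2, 0.3]
gripper_width: 0.0499
```

carry_out(
  steps=[
    [0,0,-1,0,0,0,50],
    [0,0,-1,0,0,0,50],
    [0,0,-1,0,0,0,50],
    [0,0,-1,0,0,0,50],
    [0,0,-1,0,0,0,50],
    [0,0,-1,0,0,0,50],
    [0,0,-0.9,0,0,0,50],
    [0,0,0,0,0,0,50],
    [0,0,0,0,0,0,50],
  ],
)

```text
time_s: 4.8
ee_pos: [0.5686, -0.1786, 0.2761]
tcp_rot: [[0.39, 0.921, 0.0], [0.921, -0.39, -0.0], [-0.0, 0.0, -1.0]]
contact_force: [-0.4, -0.0, -0.2]
gripper_width: 0.0497
```

Run:
```python
from h import *
im=cap('side','side1.png'); t=env.get_state()['ee_pos']; print(proj(im,t),proj(im,[t[0],t[1],.209]))
cv2.imwrite('pics/side1c.png',cv2.resize(im['pixels'][130:330,240:440],None,fx=3,fy=3,interpolation=cv2.INTER_CUBIC))
```

```text
[339.87140131 211.59152029] [339.85999905 265.12149973]
```

View pics/side1c.png

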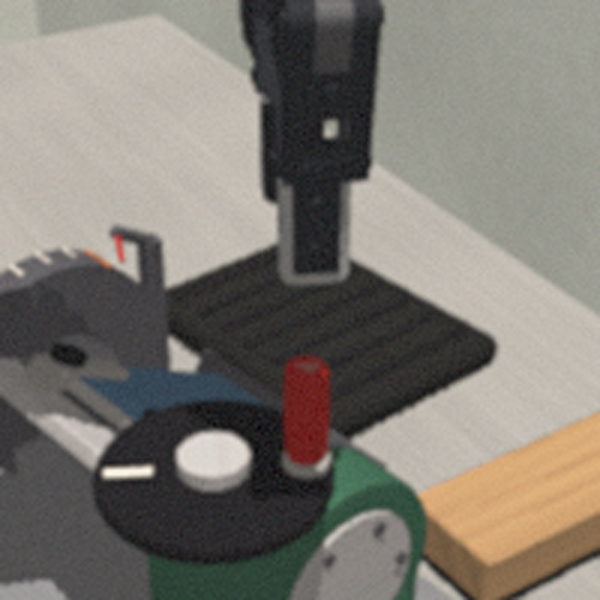

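Run:
```python
from h import *
im=env.get_image('side'); s=env.get_state(); t=s['ee_pos'];x=s['tcp_rot'][:,0]
for d in(.025,.035): print(proj(im,t-d*x))
for g in [(.5684,-.1778),(.5695,-.1785),(.5705,-.179)]: print(proj(im,[*g,.209]))
```

```text
[343.06989919 223.99175799]
[344.4354228  229.29836102]
[339.35560896 264.81200556]
[340.53989337 264.84444267]
[341.55456012 264.81088931]
```

carry_out(
  steps=[
    [0,0,0,0,1,20,50],
    [0,0,0,0,0,20,50],
    [0,0,0,0,0,20,50],
    [0,0,0,0,0,16,50],
    [0,0,0,0,0,0,40],
    [0,0,0,0,0,0,30],
  ],
)

```text
time_s: 5.4
ee_pos: [0.5687, -0.1787, 0.1995]
tcp_rot: [[0.388, 0.921, -0.002], [0.921, -0.388, 0.001], [-0.0, -0.002, -1.0]]
contact_force: [-0.3, -0.1, 0.2]
gripper_width: 0.0305
```

carry_out(
  steps=[
    [0,0,0,0,0,0,18],
    [0,0,0,0,0,0,12],
    [0,0,0,0,0,0,12],
    [0,0,0,0,0,0,12],
    [0,0,0,0,0,0,12],
  ],
)

```text
time_s: 5.82
ee_pos: [0.5703, -0.1794, 0.2013]
tcp_rot: [[0.388, 0.922, 0.002], [0.922, -0.388, -0.001], [-0.0, 0.002, -1.0]]
contact_force: [0.2, -0.7, 3.1]
gripper_width: 0.0145
```

carry_out(
  steps=[
    [0,0,0,-10.8,-1.7,0,12],
    [0,0,0,-9.8,-5,0,12],
    [0,0,0,0,0,0,12],
  ],
)

```text
time_s: 6.07
ee_pos: [0.5542, -0.197, 0.2011]
tcp_rot: [[0.389, 0.921, 0.0], [0.921, -0.389, -0.001], [-0.001, 0.001, -1.0]]
contact_force: [-0.5, -0.7, 6.6]
gripper_width: 0.0147
```

carry_out(
  steps=[
    [0,0,0,-7.7,-7.7,-0.5,12],
    [0,0,0,-5,-9.8,0,12],
    [0,0,0,-1.7,-10.8,0,12],
    [0,0,0,0,0,0,12],
  ],
)

```text
time_s: 6.4
ee_pos: [0.5237, -0.1982, 0.2014]
tcp_rot: [[0.388, 0.921, 0.003], [0.921, -0.388, 0.0], [0.001, 0.003, -1.0]]
contact_force: [5.1, 1.2, 1.8]
gripper_width: 0.0147
```

carry_out(
  steps=[
    [0,0,0,1.7,-10.8,0,12],
    [0,0,0,5,-9.8,0,12],
    [0,0,0,7.7,-7.7,0,12],
    [0,0,0,9.8,-5,0,12],
    [0,0,0,10.8,-1.7,0,12],
  ],
)

```text
time_s: 6.82
ee_pos: [0.5043, -0.155, 0.2012]
tcp_rot: [[0.39, 0.921, -0.001], [0.921, -0.39, -0.007], [-0.007, 0.002, -1.0]]
contact_force: [-1.4, -6.4, 2.9]
gripper_width: 0.0143
```

carry_out(
  steps=[
    [0,0,0,10.8,1.7,0,12],
    [0,0,0,9.8,5,0,12],
    [0,0,0,7.7,7.7,0,12],
    [0,0,0,5,9.8,0,12],
    [0,0,0,1.7,10.8,0,12],
  ],
)

```text
time_s: 7.23
ee_pos: [0.5484, -0.1324, 0.2009]
tcp_rot: [[0.387, 0.922, -0.005], [0.922, -0.387, 0.001], [-0.001, -0.005, -1.0]]
contact_force: [-5.9, 4.4, 9.8]
gripper_width: 0.0146
```

carry_out(
  steps=[
    [0,0,0,-1.7,10.8,0,12],
    [0,0,0,-5,9.8,0,12],
    [0,0,0,-7.7,7.7,0,12],
    [0,0,0,-9.8,5,0,12],
    [0,0,0,-10.8,1.7,0,12],
  ],
)

```text
time_s: 7.65
ee_pos: [0.5708, -0.1778, 0.2012]
tcp_rot: [[0.386, 0.922, 0.003], [0.922, -0.386, 0.004], [0.005, 0.001, -1.0]]
contact_force: [2.9, 5.8, 4.6]
gripper_width: 0.0149
```

carry_out(
  steps=[
    [0,0,0,-10.8,-1.7,0,12],
    [0,0,0,-9.8,-5,0,12],
    [0,0,0,-7.7,-7.7,0,12],
    [0,0,0,-5,-9.8,0,12],
    [0,0,0,-1.7,-10.8,0,12],
    [0,0,0,1.7,-10.8,0,12],
    [0,0,0,5,-9.8,0,12],
    [0,0,0,7.7,-7.7,0,12],
    [0,0,0,9.8,-5,0,12],
    [0,0,0,10.8,-1.7,0,12],
  ],
)

```text
time_s: 8.48
ee_pos: [0.5043, -0.1549, 0.2012]
tcp_rot: [[0.39, 0.921, -0.001], [0.921, -0.39, -0.007], [-0.007, 0.002, -1.0]]
contact_force: [-1.9, -6.8, 3.0]
gripper_width: 0.0141
```

carry_out(
  steps=[
    [0,0,0,10.8,1.7,0,12],
    [0,0,0,9.8,5,0,12],
    [0,0,0,7.7,7.7,0,12],
    [0,0,0,5,9.8,0,12],
    [0,0,0,1.7,10.8,0,12],
    [0,0,0,-1.7,10.8,0,12],
    [0,0,0,-5,9.8,0,12],
    [0,0,0,-7.7,7.7,0,12],
    [0,0,0,-9.8,5,0,12],
    [0,0,0,-10.8,1.7,0,12],
  ],
)

```text
time_s: 9.32
ee_pos: [0.5708, -0.1778, 0.2012]
tcp_rot: [[0.386, 0.922, 0.003], [0.922, -0.386, 0.004], [0.005, 0.001, -1.0]]
contact_force: [3.4, 5.4, 5.5]
gripper_width: 0.0145
```

carry_out(
  steps=[
    [0,0,0,-10.8,-1.7,0,12],
    [0,0,0,-9.8,-5,0,12],
    [0,0,0,-7.7,-7.7,0,12],
    [0,0,0,-5,-9.8,0,12],
    [0,0,0,-1.7,-10.8,0,12],
    [0,0,0,1.7,-10.8,0,12],
    [0,0,0,5,-9.8,0,12],
    [0,0,0,7.7,-7.7,0,12],
    [0,0,0,9.8,-5,0,12],
    [0,0,0,10.8,-1.7,0,12],
  ],
)

```text
time_s: 10.15
ee_pos: [0.5043, -0.155, 0.2013]
tcp_rot: [[0.39, 0.921, -0.001], [0.921, -0.39, -0.007], [-0.007, 0.002, -1.0]]
contact_force: [-1.3, -6.6, 3.3]
gripper_width: 0.0148
```

carry_out(
  steps=[
    [0,0,0,10.8,1.7,0,12],
    [0,0,0,9.8,5,0,12],
    [0,0,0,7.7,7.7,0,12],
    [0,0,0,5,9.8,0,12],
    [0,0,0,1.7,10.8,0,12],
    [0,0,0,-1.7,10.8,0,12],
    [0,0,0,-5,9.8,0,12],
    [0,0,0,-7.7,7.7,0,12],
    [0,0,0,-9.8,5,0,12],
    [0,0,0,-10.8,1.7,0,12],
  ],
)

```text
time_s: 10.98
ee_pos: [0.5708, -0.1777, 0.2012]
tcp_rot: [[0.386, 0.922, 0.003], [0.922, -0.386, 0.004], [0.005, 0.001, -1.0]]
contact_force: [3.4, 7.3, 4.7]
gripper_width: 0.0146
```

Run:
```python
from h import *
im=cap('side','side2.png'); jm=cap('top','top2.png')
a=cv2.resize(im['pixels'][190:290,200:320],None,fx=5,fy=5,interpolation=cv2.INTER_CUBIC)
b=cv2.resize(jm['pixels'][220:310,230:300],None,fx=6,fy=6,interpolation=cv2.INTER_CUBIC)
cv2.imwrite('pics/s2.png',a);cv2.imwrite('pics/t2.png',b)
a0=cv2.imread('pics/top0.png')[220:310,230:300]; cv2.imwrite('pics/t0z.png',cv2.resize(a0,None,fx=6,fy=6,interpolation=cv2.INTER_CUBIC))
```

```text
(no output)
```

View pics/s2.png

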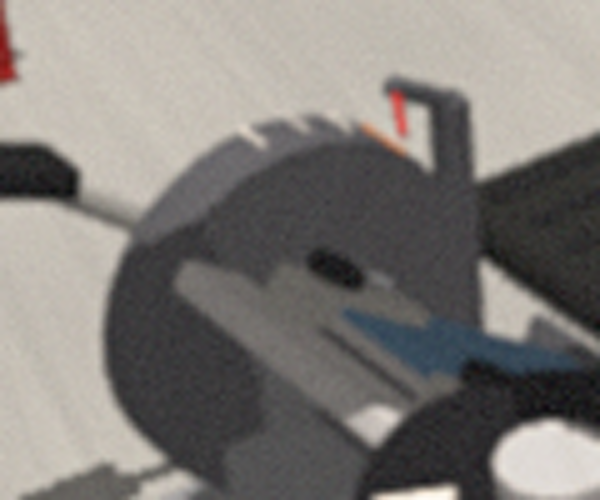

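View pics/t2.png

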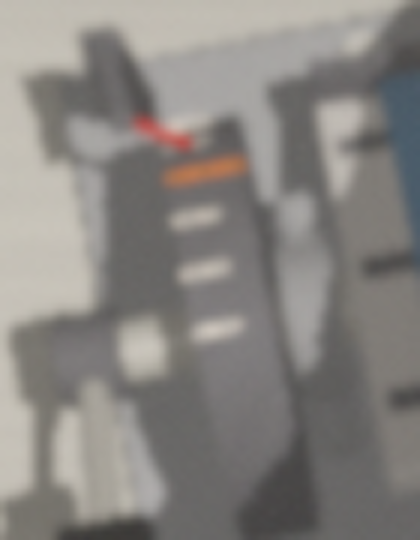

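View pics/t0z.png

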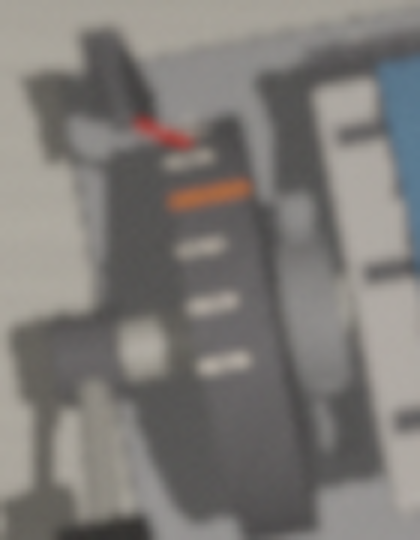

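```bash
cat > tilt.py <<'E'
from h import *
from scipy.optimize import least_squares
def centroid(I,cond,box):
    u0,u1,v0,v1=box
def fitplane(jm):
    v,u=np.mgrid[:480,:640]; Z=jm['z_map'];P=np.stack([(u-jm['cx'])/jm['fx']*Z,(v-jm['cy'])/jm['fy']*Z,Z],-1);W=(P-jm['t'])@jm['R']
    I=cv2.GaussianBlur(jm['pixels'],(5,5),0).astype(int)
    b=(I[...,0]-I[...,2]>35)&(u>270)&(u<380)&(v>200)&(v<310)&(Z>0)
    b=cv2.erode(b.astype(np.uint8),np.ones((5,5)))>0
    Q=W[b]; c=np.median(Q,0);Q=Q[np.linalg.norm(Q-c,axis=1)<.08];A=np.c_[Q[:,:2],np.ones(len(Q))]
    for _ in range(5):
        k=np.linalg.lstsq(A,Q[:,2],rcond=None)[0];r=Q[:,2]-A@k;g=np.abs(r)<2.5*r.std()+1e-9;A,Q=A[g],Q[g]
    n=np.array([-k[0],-k[1],1]);n/=np.linalg.norm(n)
    return np.degrees(np.arccos(n[2])),np.degrees(np.arctan2(n[1],n[0])),len(Q),r.std(),c
if __name__=='__main__':
    for _ in range(2): print(fitplane(env.get_image('top')))
    jm=env.get_image('side')
    M=env.outline_of('top','tilt_table'); print([ (m['p'],m['mask'].sum()) for m in M])
E
python3 tilt.py
python3 - <<'E'
import cv2
I=cv2.imread('pics/top2.png');print(I[240:262:6,310:340:10])
E
```

```text
(np.float64(0.0), np.float64(-180.0), 0, np.float64(nan), array([nan, nan, nan]))
(np.float64(0.0), np.float64(-180.0), 0, np.float64(nan), array([nan, nan, nan]))
[(0.73, np.int64(6665))]
[[[105  91  75]
  [102  90  74]
  [101  89  73]]

 [[104  91  74]
  [101  89  71]
  [101  88  73]]

 [[102  89  71]
  [103  89  73]
  [101  88  72]]

 [[104  91  73]
  [104  90  72]
  [100  87  70]]]
  return _methods._mean(a, axis=axis, dtype=dtype,
  ret = um.true_divide(
  ret = _var(a, axis=axis, dtype=dtype, out=out, ddof=ddof,
  arrmean = um.true_divide(arrmean, div, out=arrmean,
  ret = ret.dtype.type(ret / rcount)
```

View pics/top2.png

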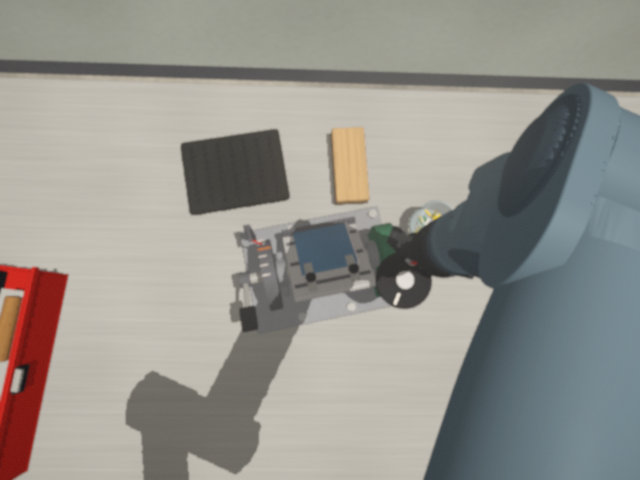

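```bash
sed -i 's/b=(I\[...,0\]-I\[...,2\]>35)/b=(I[...,0]>1.25*I[...,2])/' tilt.py
cat >> tilt.py <<'E'
    v,u=np.mgrid[:480,:640]
    a=env.get_image('side');b=env.get_image('top')
    def red(im,box):
        I=cv2.resize(im['pixels'],None,fx=4,fy=4,interpolation=cv2.INTER_CUBIC).astype(int);u0,u1,v0,v1=[4*q for q in box]
        C=I[v0:v1,u0:u1];R=C[...,2]-np.maximum(C[...,0],C[...,1]);m=(R>.5*R.max())&(C[...,1]<.55*C[...,2]) 
        return m,u0,v0
    m,u0,v0=red(a,(270,290,200,222)); y,x=np.nonzero(m); print('side red px tip(lowest)',(x[y==y.max()].mean()+u0)/4,(y.max()+v0)/4, 'top end',(x[y==y.min()].mean()+u0)/4,(y.min()+v0)/4)
    m,u0,v0=red(b,(248,268,234,250)); y,x=np.nonzero(m); print('top red tip(rightmost)',(x.max()+u0)/4,(y[x==x.max()].mean()+v0)/4,'left',(x.min()+u0)/4,(y[x==x.min()].mean()+v0)/4)
E
python3 tilt.py
python3 - <<'E'
from h import *
W=np.load('W.npy');I=cv2.GaussianBlur(cv2.imread('pics/top0.png'),(5,5),0).astype(int)
v,u=np.mgrid[:480,:640];b=(I[...,0]>1.25*I[...,2])&(u>270)&(u<380)&(v>200)&(v<310);b=cv2.erode(b.astype(np.uint8),np.ones((5,5)))>0
Q=W[b];c=np.median(Q,0);Q=Q[np.linalg.norm(Q-c,axis=1)<.08];A=np.c_[Q[:,:2],np.ones(len(Q))]
for _ in range(5):
    k=np.linalg.lstsq(A,Q[:,2],rcond=None)[0];r=Q[:,2]-A@k;g=np.abs(r)<2.5*r.std();A,Q=A[g],Q[g]
n=np.array([-k[0],-k[1],1]);n/=np.linalg.norm(n);print('init',np.degrees(np.arccos(n[2])),np.degrees(np.arctan2(n[1],n[0])),len(Q),r.std())
E
```

```text
(np.float64(37.00117011379995), np.float64(12.250533944191043), 1413, np.float64(0.0012171392024782936), array([ 0.59935387, -0.04226203,  0.1069151 ]))
(np.float64(36.92711637845241), np.float64(12.104107593873566), 1331, np.float64(0.0012475399852227246), array([ 0.59937661, -0.04360832,  0.10631847]))
[(0.8, np.int64(6907))]
side red px tip(lowest) 280.375 216.25 top end 279.0 208.25
top red tip(rightmost) 261.0 243.75 left 253.25 240.375
init 28.241337759618084 12.157570730683757 1827 0.0012173784582293666
```

carry_out(
  steps=[
    [0,0,0,-10.8,-1.7,0,12],
    [0,0,0,-9.8,-5,0,12],
    [0,0,0,-7.7,-7.7,0,12],
    [0,0,0,-5,-9.8,0,12],
    [0,0,0,-1.7,-10.8,0,12],
    [0,0,0,1.7,-10.8,0,12],
    [0,0,0,5,-9.8,0,12],
    [0,0,0,7.7,-7.7,0,12],
    [0,0,0,9.8,-5,0,12],
    [0,0,0,10.8,-1.7,0,12],
  ],
)

```text
time_s: 12.42
ee_pos: [0.5042, -0.1546, 0.2011]
tcp_rot: [[0.389, 0.921, -0.001], [0.921, -0.389, -0.007], [-0.007, 0.002, -1.0]]
contact_force: [-0.6, -7.6, 4.1]
gripper_width: 0.0146
```

carry_out(
  steps=[
    [0,0,0,10.8,1.7,0,12],
    [0,0,0,9.8,5,0,12],
    [0,0,0,7.7,7.7,0,12],
    [0,0,0,5,9.8,0,12],
    [0,0,0,1.7,10.8,0,12],
    [0,0,0,-1.7,10.8,0,12],
    [0,0,0,-5,9.8,0,12],
    [0,0,0,-7.7,7.7,0,12],
    [0,0,0,-9.8,5,0,12],
    [0,0,0,-10.8,1.7,0,12],
  ],
)

```text
time_s: 13.25
ee_pos: [0.5709, -0.1774, 0.2011]
tcp_rot: [[0.386, 0.923, 0.003], [0.923, -0.386, 0.003], [0.004, 0.001, -1.0]]
contact_force: [3.4, 6.0, 5.4]
gripper_width: 0.0145
```

carry_out(
  steps=[
    [0,0,0,-10.8,-1.7,0,12],
    [0,0,0,-9.8,-5,0,12],
    [0,0,0,-7.7,-7.7,0,12],
    [0,0,0,-5,-9.8,0,12],
    [0,0,0,-1.7,-10.8,0,12],
    [0,0,0,1.7,-10.8,0,12],
    [0,0,0,5,-9.8,0,12],
    [0,0,0,7.7,-7.7,0,12],
    [0,0,0,9.8,-5,0,12],
    [0,0,0,10.8,-1.7,0,12],
  ],
)

```text
time_s: 14.08
ee_pos: [0.5042, -0.1546, 0.2011]
tcp_rot: [[0.39, 0.921, -0.001], [0.921, -0.39, -0.007], [-0.007, 0.002, -1.0]]
contact_force: [-1.4, -6.9, 3.6]
gripper_width: 0.0145
```

carry_out(
  steps=[
    [0,0,0,10.8,1.7,0,12],
    [0,0,0,9.8,5,0,12],
    [0,0,0,7.7,7.7,0,12],
    [0,0,0,5,9.8,0,12],
    [0,0,0,1.7,10.8,0,12],
    [0,0,0,-1.7,10.8,0,12],
    [0,0,0,-5,9.8,0,12],
    [0,0,0,-7.7,7.7,0,12],
    [0,0,0,-9.8,5,0,12],
    [0,0,0,-10.8,1.7,0,12],
  ],
)

```text
time_s: 14.92
ee_pos: [0.5709, -0.1774, 0.2011]
tcp_rot: [[0.386, 0.923, 0.003], [0.923, -0.386, 0.003], [0.004, 0.001, -1.0]]
contact_force: [2.8, 5.9, 5.3]
gripper_width: 0.0146
```

```bash
python3 tilt.py
python3 - <<'E'
from h import *
im=cap('side','side3.png'); jm=cap('top','top3.png')
a=cv2.resize(im['pixels'][190:290,200:320],None,fx=6,fy=6,interpolation=cv2.INTER_CUBIC)
b=cv2.resize(jm['pixels'][225:290,235:285],None,fx=8,fy=8,interpolation=cv2.INTER_CUBIC)
cv2.imwrite('pics/s3.png',a);cv2.imwrite('pics/t3.png',b)
E
```

```text
(np.float64(42.93133831339647), np.float64(12.318348625923178), 1120, np.float64(0.0011400684106122837), array([ 0.59952248, -0.0449371 ,  0.10394178]))
(np.float64(43.00509511622153), np.float64(12.039980515451568), 1134, np.float64(0.0011729729043804976), array([ 0.59978265, -0.04078301,  0.10290772]))
[]
side red px tip(lowest) 280.375 216.25 top end 279.125 208.5
top red tip(rightmost) 261.0 244.0 left 253.25 240.375
```

View pics/s3.png

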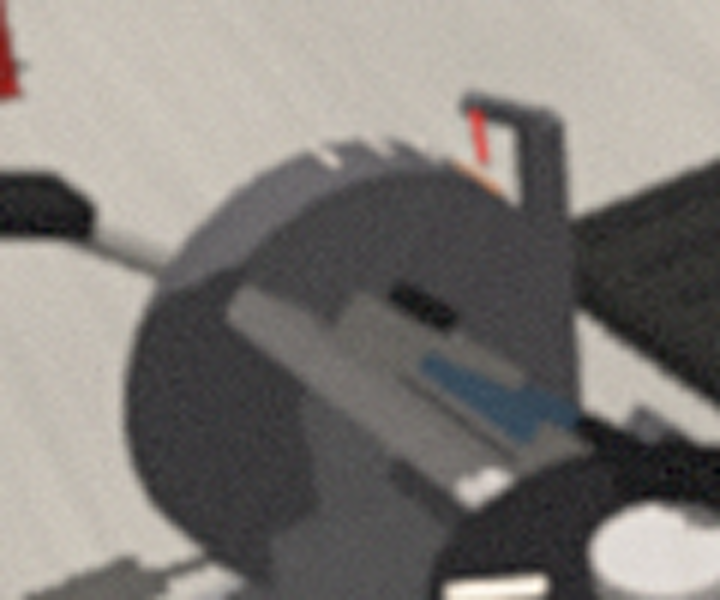

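View pics/t3.png

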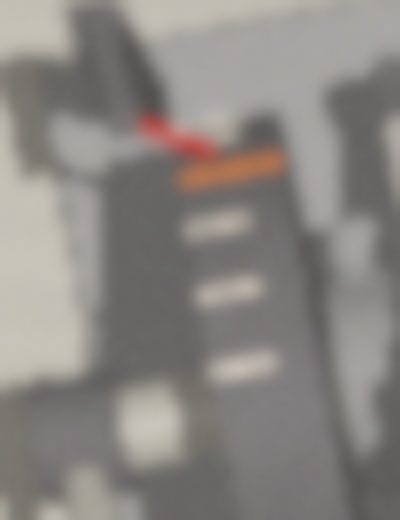

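```bash
cat > drum.py <<'E'
from h import *
from scipy.optimize import least_squares
jm=env.get_image('top');im=env.get_image('side')
v,u=np.mgrid[:480,:640]; Z=jm['z_map'];P=np.stack([(u-jm['cx'])/jm['fx']*Z,(v-jm['cy'])/jm['fy']*Z,Z],-1);W=(P-jm['t'])@jm['R']
g=(np.abs(W[...,2])<.015)&(Z>0)&(v>90)&(u>130)&(u<500);Q=W[g];A=np.c_[Q[:,:2],np.ones(len(Q))];k=np.linalg.lstsq(A,Q[:,2],rcond=None)[0];print('bench slope deg',np.degrees(k[:2]),k[2])
I=cv2.resize(jm['pixels'],None,fx=4,fy=4,interpolation=cv2.INTER_CUBIC).astype(int)
C=I[4*232:4*285,4*250:4*275]
mx=C.max(-1);mn=C.min(-1)
white=((mn>120)).astype(np.uint8); org=((C[...,2]-C[...,0]>55)&(C[...,1]-C[...,0]>15)).astype(np.uint8)
def rayc(im): return -im['R'].T@im['t']
Cc=rayc(jm)
def blobs(m,name):
    n,l,s,c=cv2.connectedComponentsWithStats(m)
    o=[]
    for i in range(1,n):
        if s[i,4]>60: o.append((c[i][0]/4+250-.375,c[i][1]/4+232-.375,s[i,4],s[i,2],s[i,3]))
    print(name,np.round(o,2)); return o
wh=blobs(white,'white');og=blobs(org,'orange')
E
python3 drum.py
```

```text
bench slope deg [ 0.01948013 -0.00414615] 0.0007654154870945525
white [[ 265.92  238.02 3628.     86.     89.  ]
 [ 251.47  242.66  253.     20.     19.  ]
 [ 261.87  252.67  533.     37.     19.  ]
 [ 263.59  261.03  727.     40.     25.  ]
 [ 267.74  274.6  2927.     58.     68.  ]
 [ 253.64  277.71 1374.     35.     45.  ]]
orange [[263.41 245.65 562.    50.    18.  ]]
```

```bash
cat > drum2.py <<'E'
from h import *
from scipy.optimize import least_squares
jm=env.get_image('top');im=env.get_image('side')
C=-jm['R'].T@jm['t']
def d(im,u,v): 
    r=im['R'].T@np.array([(u-im['cx'])/im['fx'],(v-im['cy'])/im['fy'],1]);return r/np.linalg.norm(r)
import sys
L=[(263.4,245.65),(261.9,252.7),(263.6,261.0),(265.1,270.4)]
for yaw in (10,11,12.2):
    e=np.array([np.cos(np.radians(yaw)),np.sin(np.radians(yaw))])
    def ang(x0,p):
        r=d(jm,*p); a=np.array([C[:2]@e-x0,C[2]-.1]);b=np.array([r[:2]@e,r[2]])
        A=b@b;B=2*a@b;Q=a@a-.062**2;D=B*B-4*A*Q
        t=(-B-np.sqrt(max(D,0)))/2/A;q=a+t*b;return np.degrees(np.arctan2(q[1],q[0]))
    f=lambda s:[ang(s[0],p)-(s[1]+15*i) for i,p in enumerate(L)]
    s=least_squares(f,[.56,40]).x
    # tip triangulate
    Cs=-im['R'].T@im['t'];r1=d(jm,261.0,244.0);r2=d(im,280.6,216.8)
    M=np.c_[r1,-r2];t=np.linalg.lstsq(M,Cs-C,rcond=None)[0];X1=C+t[0]*r1;X2=Cs+t[1]*r2;X=(X1+X2)/2
    q=np.array([X[:2]@e-s[0],X[2]-.1])
    print(yaw,'x0,orange',s,'res',np.round(f(s),2),'tip',X,np.linalg.norm(X1-X2),'r',np.hypot(*q),'ang',np.degrees(np.arctan2(q[1],q[0])))
E
python3 drum2.py
```

```text
10 x0,orange [ 0.54992462 42.94634072] res [-0.05  0.1   0.07 -0.12] tip [0.5972939  0.06467785 0.14230649] 0.0016622810346616696 r 0.06513591425141901 ang 40.50473451297303
11 x0,orange [ 0.54901004 42.82183579] res [-0.03  0.07  0.07 -0.11] tip [0.5972939  0.06467785 0.14230649] 0.0016622810346616696 r 0.06523082764562631 ang 40.43355769677506
12.2 x0,orange [ 0.54765306 42.63961056] res [-0.02  0.02  0.08 -0.09] tip [0.5972939  0.06467785 0.14230649] 0.0016622810346616696 r 0.06535919238890343 ang 40.33774313495099
```

carry_out(
  steps=[
    [0,0,0,-10.8,-1.7,0,12],
    [0,0,0,-9.8,-5,0,12],
    [0,0,0,-7.7,-7.7,0,12],
    [0,0,0,-5,-9.8,0,12],
    [0,0,0,-1.7,-10.8,0,12],
    [0,0,0,1.7,-10.8,0,12],
    [0,0,0,5,-9.8,0,12],
    [0,0,0,7.7,-7.7,0,12],
    [0,0,0,9.8,-5,0,12],
    [0,0,0,10.8,-1.7,0,12],
  ],
)

```text
time_s: 16.35
ee_pos: [0.5042, -0.1547, 0.2011]
tcp_rot: [[0.39, 0.921, -0.001], [0.921, -0.39, -0.008], [-0.007, 0.002, -1.0]]
contact_force: [-1.0, -6.7, 4.0]
gripper_width: 0.0146
```

carry_out(
  steps=[
    [0,0,0,10.8,1.7,0,12],
    [0,0,0,9.8,5,0,12],
    [0,0,0,7.7,7.7,0,12],
    [0,0,0,2,3.1,0,12],
    [0,0,0,0,0,0,12],
    [0,0,0,0,0,0,12],
  ],
)

```text
time_s: 16.85
ee_pos: [0.5313, -0.1312, 0.2009]
tcp_rot: [[0.388, 0.922, -0.003], [0.922, -0.388, -0.002], [-0.003, -0.002, -1.0]]
contact_force: [-3.7, 0.8, 8.1]
gripper_width: 0.0144
```

```bash
python3 tilt.py; python3 drum.py
python3 - <<'E'
from h import *
im=cap('side','side4.png'); jm=cap('top','top4.png')
b=cv2.resize(jm['pixels'][225:290,235:285],None,fx=8,fy=8,interpolation=cv2.INTER_CUBIC)
a=cv2.resize(im['pixels'][200:265,260:310],None,fx=8,fy=8,interpolation=cv2.INTER_CUBIC)
cv2.imwrite('pics/t4.png',np.hstack([b,a]))
E
```

```text
(np.float64(44.88885709055917), np.float64(12.346589787290918), 1161, np.float64(0.0011557814779676952), array([ 0.59988173, -0.04269986,  0.10307344]))
(np.float64(44.90853593091992), np.float64(12.221491814456105), 1076, np.float64(0.0011550555730671993), array([ 0.59955463, -0.04336386,  0.1032845 ]))
[(0.76, np.int64(5776))]
bench slope deg [-0.00483332 -0.05409562] 0.0011339431218275586
white [[ 263.64  235.83 2663.     86.     44.  ]
 [ 251.44  242.71  230.     20.     18.  ]
 [ 261.53  251.76  483.     36.     18.  ]
 [ 263.23  259.8   639.     39.     23.  ]
 [ 264.03  269.12  665.     36.     28.  ]
 [ 253.55  277.63 1307.     35.     45.  ]]
orange [[263.02 245.   509.    51.    17.  ]]Traceback (most recent call last):
  File "tilt.py", line 25, in <module>
    m,u0,v0=red(a,(270,290,200,222)); y,x=np.nonzero(m); print('side red px tip(lowest)',(x[y==y.max()].mean()+u0)/4,(y.max()+v0)/4, 'top end',(x[y==y.min()].mean()+u0)/4,(y.min()+v0)/4)
                                                                                               ~~~~~^^
    return umr_maximum(a, axis, None, out, keepdims, initial, where)
ValueError: zero-size array to reduction operation maximum which has no identity
```

View pics/t4.png

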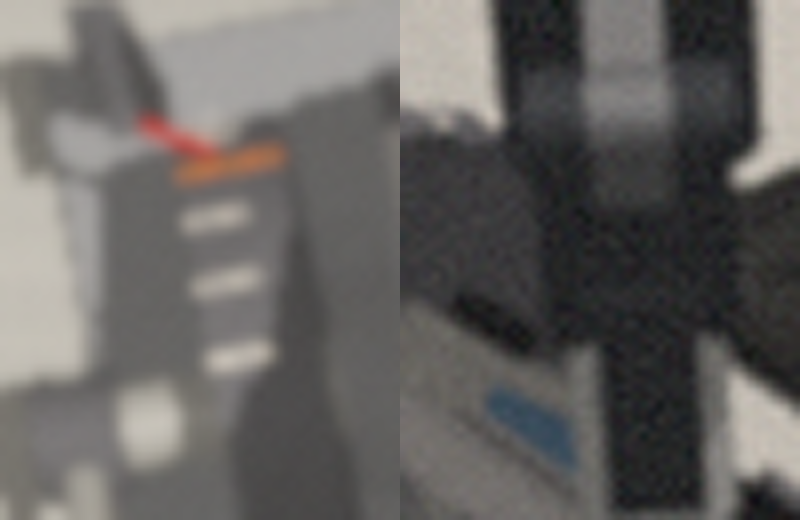

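carry_out(
  steps=[
    [0,0,0,3,6.7,0,12],
    [0,0,0,0,0,0,12],
    [0,0,0,0,0,0,12],
    [0,0,0,0,0,0,25],
    [0,0,0,0,0,0,40],
    [0,0,0,0,0,0,50],
    [0,0,0,0,0,-20,50],
    [0,0,0,0,0,-30,50],
    [0,0,0,0,0,-40,50],
  ],
)

```text
time_s: 18.1
ee_pos: [0.5379, -0.13, 0.2881]
tcp_rot: [[0.388, 0.922, -0.008], [0.922, -0.388, 0.002], [-0.001, -0.008, -1.0]]
contact_force: [1.1, 0.1, -0.5]
gripper_width: 0.0503
```

```bash
python3 tilt.py; python3 drum.py
python3 - <<'E'
from h import *
np.set_printoptions(precision=4,suppress=True)
im=cap('side','side5.png'); jm=cap('top','top5.png')
b=cv2.resize(jm['pixels'][225:350,225:325],None,fx=4.5,fy=4.5,interpolation=cv2.INTER_CUBIC)
cv2.imwrite('pics/t5.png',b)
cv2.imwrite('pics/s5.png',cv2.resize(im['pixels'][190:300,170:320],None,fx=5,fy=5,interpolation=cv2.INTER_CUBIC))
v,u=np.mgrid[:480,:640]
for n,i in(('side',im),('top',jm)):
    for l in('lever_pad','lever_pivot'):
        for q in env.search_frame(n,l)[:2]:
            X=w(i,q['point']);print(n,l,q['p'],X,proj(i,X))
    Z=i['z_map'];P=np.stack([(u-i['cx'])/i['fx']*Z,(v-i['cy'])/i['fy']*Z,Z],-1);W=(P-i['t'])@i['R']
    dark=(i['pixels'].max(-1)<45)
    box=((u>185)&(u<220)&(v>210)&(v<235)) if n=='side' else ((u>235)&(u<262)&(v>300)&(v<335))
    m=dark&box&(Z>0)&(W[...,2]>.1);Q=W[m];print(n,'dark',m.sum(),u[m].min(),u[m].max(),v[m].min(),v[m].max(),Q.mean(0),np.percentile(Q,[2,98],axis=0))
    A=np.c_[Q[:,:2],np.ones(len(Q))];k=np.linalg.lstsq(A,Q[:,2],rcond=None)[0];print(k)
E
```

```text
(np.float64(44.90292355101938), np.float64(12.024087273758509), 1150, np.float64(0.001142388194482701), array([ 0.59959699, -0.04207302,  0.10260094]))
(np.float64(44.82004946732789), np.float64(12.234952925767509), 1164, np.float64(0.0011463005950706812), array([ 0.59797563, -0.04146522,  0.10340451]))
[(0.76, np.int64(6284))]
side red px tip(lowest) 279.875 213.5 top end 278.875 208.25
top red tip(rightmost) 259.25 243.25 left 252.75 240.875
bench slope deg [ 0.0171542  -0.02314759] 0.0008519729033762976
white [[256.   232.81 233.    28.    13.  ]
 [272.02 233.39 333.    34.    21.  ]]
orange []
side lever_pad 0.72 [0.4731 0.074  0.1601] [200.9221 224.5233]
side lever_pivot 0.74 [ 0.5306 -0.1385  0.0866] [298.606  335.0966]
side dark 233 187 214 219 229 [0.4721 0.071  0.1632] [[0.4555 0.0643 0.1521]
 [0.4909 0.0819 0.171 ]]
[-0.4014  0.2019  0.3384]
top lever_pad 0.92 [0.4808 0.0851 0.1621] [245.308  314.1058]
top lever_pivot 0.95 [ 0.5476 -0.0252  0.086 ] [313.0597 276.0665]Traceback (most recent call last):
  File "<stdin>", line 15, in <module>
    return umr_minimum(a, axis, None, out, keepdims, initial, where)
ValueError: zero-size array to reduction operation minimum which has no identity
```

View pics/t5.png

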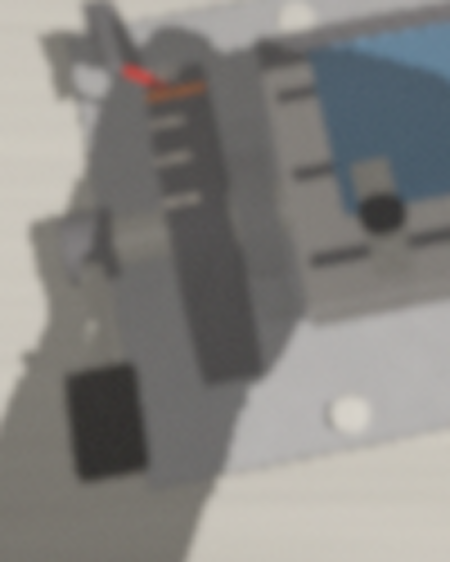

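View pics/s5.png

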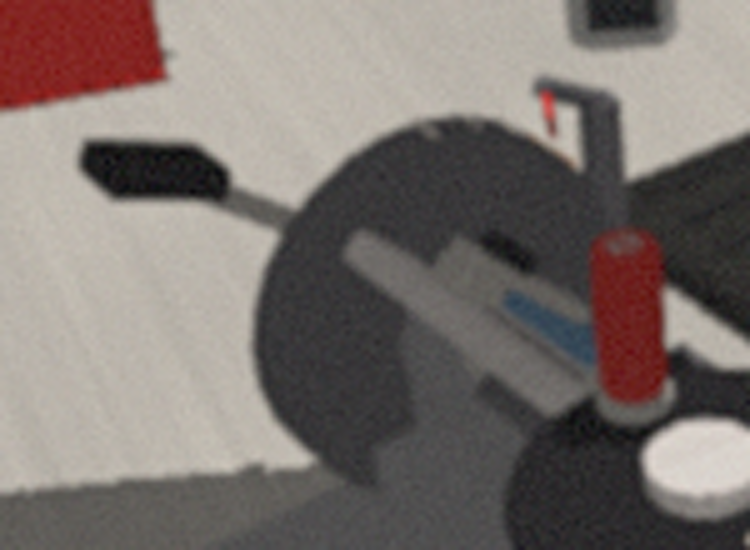

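carry_out(
  steps=[
    [0,0,0,29,-22.8,0,0],
    [0,0,0,29,-22.8,0,0],
    [0,0,0,29,-22.8,0,0],
    [0,0,0,29,-22.8,0,0],
    [0,0,0,29,-22.8,0,0],
    [0,0,0,29,-22.8,0,0],
  ],
)

```text
time_s: 19.3
ee_pos: [0.4808, 0.0844, 0.2907]
tcp_rot: [[0.388, 0.922, 0.0], [0.922, -0.388, 0.0], [0.0, 0.0, -1.0]]
contact_force: [0.2, 0.3, 0.4]
gripper_width: 0.0002
```

carry_out(
  steps=[
    [0,0,-1,0,0,10,0],
    [0,0,-1,0,0,20,0],
    [0,0,-1,0,0,20,0],
    [0,0,-1,0,0,20,0],
    [0,0,-1,0,0,10,0],
    [0,0,-0.8,0,0,5,0],
    [0,0,0,0,0,0,0],
    [0,0,0,0,0,0,0],
  ],
)

```text
time_s: 19.97
ee_pos: [0.4813, 0.0829, 0.2055]
tcp_rot: [[-0.206, 0.979, -0.001], [0.979, 0.206, -0.0], [-0.0, -0.001, -1.0]]
contact_force: [0.2, -0.0, 0.1]
gripper_width: 0.0003
```

Run:
```python
from h import *
im=cap('side','side6.png'); jm=cap('top','top6.png');s=env.get_state();print(s['ee_pos'],s['contact_force'],s['gripper_width'])
t=s['ee_pos'];print(proj(im,t))
cv2.imwrite('pics/s6.png',cv2.resize(im['pixels'][150:270,150:310],None,fx=4.5,fy=4.5,interpolation=cv2.INTER_CUBIC))
```

```text
[0.48200948 0.08287731 0.20624838] [-0.20185973  0.17205448 -0.53511319] 7.875778627890909e-05
[199.93610557 193.2866871 ]
```

View pics/s6.png

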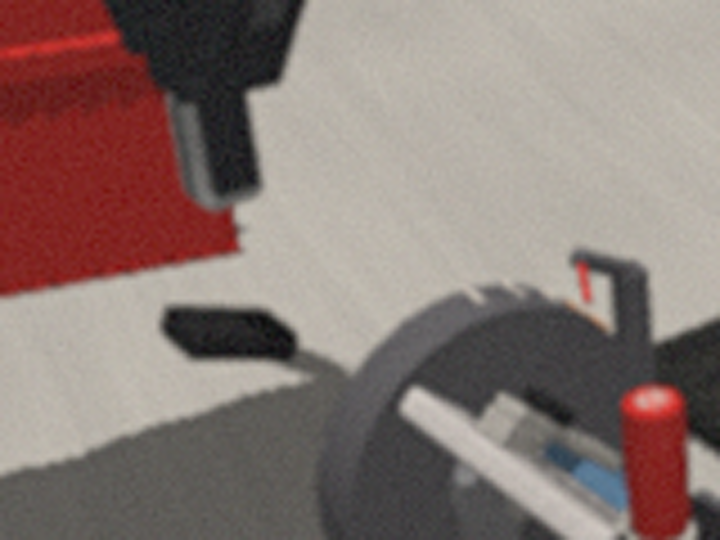

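carry_out(
  steps=[
    [0,0,0,0,0,15,0],
    [0,0,0,0,0,10,0],
    [0,0,0,0,0,7,0],
    [0,0,0,0,0,3,0],
    [0,0,0,0,0,0,0],
  ],
)

```text
time_s: 20.48
ee_pos: [0.4813, 0.0828, 0.1703]
tcp_rot: [[-0.207, 0.978, -0.001], [0.978, 0.207, -0.0], [-0.0, -0.001, -1.0]]
contact_force: [-0.3, -0.3, 0.8]
gripper_width: -0.0001
```

carry_out(
  steps=[
    [0,0,0,0,0,2,0],
    [0,0,0,0,0,0,0],
  ],
)

```text
time_s: 20.65
ee_pos: [0.4819, 0.0829, 0.1689]
tcp_rot: [[-0.208, 0.978, 0.001], [0.978, 0.208, -0.0], [-0.0, 0.001, -1.0]]
contact_force: [-0.4, -0.3, 0.1]
gripper_width: -0.0003
```

carry_out(
  steps=[
    [0,0,0,0,0,2,0],
    [0,0,0,0,0,0,0],
  ],
)

```text
time_s: 20.82
ee_pos: [0.4817, 0.0829, 0.1667]
tcp_rot: [[-0.208, 0.978, 0.0], [0.978, 0.208, -0.0], [-0.0, 0.0, -1.0]]
contact_force: [0.4, -0.4, -0.5]
gripper_width: -0.0005
```

carry_out(
  steps=[
    [0,0,0,0,0,2,0],
    [0,0,0,0,0,1,0],
    [0,0,0,0,0,0,0],
  ],
)

```text
time_s: 21.07
ee_pos: [0.4815, 0.0829, 0.1636]
tcp_rot: [[-0.208, 0.978, 0.0], [0.978, 0.208, -0.0], [-0.0, 0.0, -1.0]]
contact_force: [-0.4, -0.1, 2.1]
gripper_width: 0.0004
```

carry_out(
  steps=[
    [0,0,0,-1.4,0,0,0],
    [0,0,0,0,-1.4,1.6,0],
    [0,0,0,0,0,0,0],
  ],
)

```text
time_s: 21.32
ee_pos: [0.481, 0.0813, 0.1624]
tcp_rot: [[-0.208, 0.978, 0.001], [0.978, 0.208, 0.0], [0.0, 0.001, -1.0]]
contact_force: [0.3, 0.6, 3.7]
gripper_width: 0.0001
```

carry_out(
  steps=[
    [0,0,0,1.4,-2,2.1,0],
    [0,0,0,0,-2,2.2,0],
    [0,0,0,0,-1.9,2.3,0],
    [0,0,0,0,0,0,0],
  ],
)

```text
time_s: 21.65
ee_pos: [0.4743, 0.081, 0.1551]
tcp_rot: [[-0.208, 0.978, 0.0], [0.978, 0.208, -0.001], [-0.001, 0.0, -1.0]]
contact_force: [1.9, -1.7, 3.6]
gripper_width: 0.0003
```

carry_out(
  steps=[
    [0,0,0,0,-1.8,2.3,0],
    [0,0,0,0,-1.8,2.4,0],
    [0,0,0,0,0,0,0],
  ],
)

```text
time_s: 21.9
ee_pos: [0.4702, 0.0806, 0.1501]
tcp_rot: [[-0.208, 0.978, -0.001], [0.978, 0.208, 0.0], [0.0, -0.001, -1.0]]
contact_force: [2.1, -0.8, 2.3]
gripper_width: -0.0001
```

carry_out(
  steps=[
    [0,0,0,0,-1.7,2.5,0],
    [0,0,0,0,0,0,0],
  ],
)

```text
time_s: 22.07
ee_pos: [0.4685, 0.0804, 0.1476]
tcp_rot: [[-0.208, 0.978, -0.001], [0.978, 0.208, 0.0], [0.0, -0.001, -1.0]]
contact_force: [1.1, -1.6, 1.7]
gripper_width: 0.0002
```

carry_out(
  steps=[
    [0,0,0,0,-0.9,1.6,0],
    [0,0,0,0,0,0,0],
  ],
)

```text
time_s: 22.23
ee_pos: [0.4678, 0.0802, 0.1462]
tcp_rot: [[-0.208, 0.978, -0.001], [0.978, 0.208, 0.0], [0.0, -0.001, -1.0]]
contact_force: [1.3, -0.7, 2.3]
gripper_width: 0.0001
```

carry_out(
  steps=[
    [0,0,0,0,-0.9,1.6,0],
    [0,0,0,0,0,0,0],
  ],
)

```text
time_s: 22.4
ee_pos: [0.467, 0.08, 0.1447]
tcp_rot: [[-0.208, 0.978, -0.001], [0.978, 0.208, 0.0], [0.0, -0.001, -1.0]]
contact_force: [1.3, -0.7, 3.0]
gripper_width: -0.0002
```

carry_out(
  steps=[
    [0,0,0,0,-0.8,1.5,0],
    [0,0,0,0,0,0,0],
  ],
)

```text
time_s: 22.57
ee_pos: [0.4662, 0.0798, 0.1432]
tcp_rot: [[-0.208, 0.978, -0.001], [0.978, 0.208, 0.0], [0.0, -0.001, -1.0]]
contact_force: [0.8, 0.1, 2.8]
gripper_width: -0.0001
```

carry_out(
  steps=[
    [0,0,0,0,-0.8,1.5,0],
    [0,0,0,0,0,0,0],
  ],
)

```text
time_s: 22.73
ee_pos: [0.4655, 0.0796, 0.1417]
tcp_rot: [[-0.208, 0.978, -0.001], [0.978, 0.208, 0.0], [0.0, -0.001, -1.0]]
contact_force: [0.9, -0.1, 3.4]
gripper_width: -0.0001
```

carry_out(
  steps=[
    [0,0,0,0,-0.8,1.5,0],
    [0,0,0,0,0,0,0],
  ],
)

```text
time_s: 22.9
ee_pos: [0.4648, 0.0794, 0.1402]
tcp_rot: [[-0.208, 0.978, -0.001], [0.978, 0.208, 0.0], [0.0, -0.001, -1.0]]
contact_force: [0.6, 0.4, 4.2]
gripper_width: 0.0004
```

carry_out(
  steps=[
    [0,0,0,0,-0.7,1.5,0],
    [0,0,0,0,0,0,0],
  ],
)

```text
time_s: 23.07
ee_pos: [0.4641, 0.0793, 0.1387]
tcp_rot: [[-0.208, 0.978, -0.001], [0.978, 0.208, 0.0], [0.0, -0.001, -1.0]]
contact_force: [0.2, 0.4, 2.8]
gripper_width: -0.0001
```

Run:
```python
from h import *
im=cap('side','side7.png');cv2.imwrite('pics/s7.png',cv2.resize(im['pixels'][150:270,150:310],None,fx=4.5,fy=4.5,interpolation=cv2.INTER_CUBIC))
print(env.get_state()['contact_force'])
```

```text
[-0.7141209  1.1981789  3.0808087]
```

View pics/s7.png

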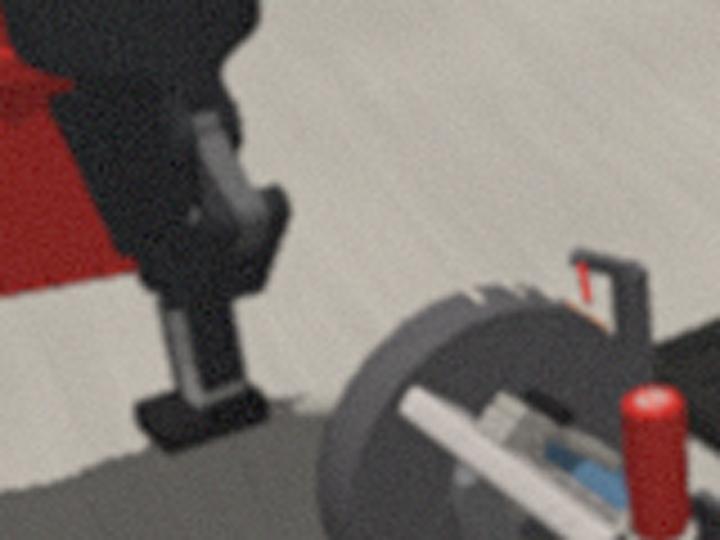

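The fingertips sit on the pad at about (202,238) full-frame, and the pad is nearly level. I'll keep going down in small steps.

carry_out(
  steps=[
    [0,0,0,0,-0.6,1.5,0],
    [0,0,0,0,0,0,0],
  ],
)

```text
time_s: 23.28
ee_pos: [0.4634, 0.0792, 0.1372]
tcp_rot: [[-0.208, 0.978, -0.001], [0.978, 0.208, -0.0], [0.0, -0.001, -1.0]]
contact_force: [0.0, -0.3, 4.1]
gripper_width: -0.0004
```

carry_out(
  steps=[
    [0,0,0,0,-0.6,1.5,0],
    [0,0,0,0,0,0,0],
  ],
)

```text
time_s: 23.45
ee_pos: [0.4628, 0.079, 0.1357]
tcp_rot: [[-0.208, 0.978, -0.001], [0.978, 0.208, -0.0], [0.0, -0.001, -1.0]]
contact_force: [-0.8, -0.4, 3.4]
gripper_width: 0.0002
```

carry_out(
  steps=[
    [0,0,0,0,-0.5,1.5,0],
    [0,0,0,0,0,0,0],
  ],
)

```text
time_s: 23.62
ee_pos: [0.4622, 0.0789, 0.1342]
tcp_rot: [[-0.208, 0.978, -0.001], [0.978, 0.208, -0.0], [0.0, -0.001, -1.0]]
contact_force: [-1.7, 0.3, 3.6]
gripper_width: 0.0005
```

carry_out(
  steps=[
    [0,0,0,0,-0.5,1.5,0],
    [0,0,0,0,0,0,0],
  ],
)

```text
time_s: 23.78
ee_pos: [0.4617, 0.0788, 0.1327]
tcp_rot: [[-0.208, 0.978, -0.001], [0.978, 0.208, -0.0], [0.0, -0.001, -1.0]]
contact_force: [-2.0, 1.1, 5.0]
gripper_width: 0.0001
```

carry_out(
  steps=[
    [0,0,0,0,-0.5,1.5,0],
    [0,0,0,0,0,0,0],
  ],
)

```text
time_s: 23.95
ee_pos: [0.4611, 0.0787, 0.1313]
tcp_rot: [[-0.208, 0.978, -0.001], [0.978, 0.208, -0.0], [0.0, -0.001, -1.0]]
contact_force: [-2.9, -0.1, 5.3]
gripper_width: -0.0001
```

carry_out(
  steps=[
    [0,0,0,0,-0.4,1.2,0],
    [0,0,0,0,0,0,0],
  ],
)

```text
time_s: 24.12
ee_pos: [0.4607, 0.0786, 0.1301]
tcp_rot: [[-0.208, 0.978, -0.001], [0.978, 0.208, -0.0], [0.0, -0.001, -1.0]]
contact_force: [-2.4, 0.5, 5.0]
gripper_width: 0.0001
```

carry_out(
  steps=[
    [0,0,0,0,-0.4,1.3,0],
    [0,0,0,0,0,0,0],
  ],
)

```text
time_s: 24.28
ee_pos: [0.4601, 0.0785, 0.1287]
tcp_rot: [[-0.208, 0.978, -0.002], [0.978, 0.208, -0.0], [0.0, -0.002, -1.0]]
contact_force: [-3.4, 0.3, 5.0]
gripper_width: -0.0003
```

carry_out(
  steps=[
    [0,0,0,0,-0.4,1.3,0],
    [0,0,0,0,0,0,0],
  ],
)

```text
time_s: 24.45
ee_pos: [0.4596, 0.0784, 0.1274]
tcp_rot: [[-0.208, 0.978, -0.002], [0.978, 0.208, -0.0], [0.0, -0.002, -1.0]]
contact_force: [-2.7, 0.3, 5.3]
gripper_width: -0.0003
```

carry_out(
  steps=[
    [0,0,0,0,-0.4,1.3,0],
    [0,0,0,0,0,0,0],
  ],
)

```text
time_s: 24.62
ee_pos: [0.4594, 0.0783, 0.1263]
tcp_rot: [[-0.208, 0.978, -0.001], [0.978, 0.208, -0.0], [0.0, -0.001, -1.0]]
contact_force: [-3.1, 0.7, 6.7]
gripper_width: -0.0002
```

carry_out(
  steps=[
    [0,0,0,0,-0.2,1,0],
    [0,0,0,0,0,0,0],
  ],
)

```text
time_s: 24.78
ee_pos: [0.4593, 0.0783, 0.1257]
tcp_rot: [[-0.208, 0.978, -0.001], [0.978, 0.208, -0.0], [0.0, -0.001, -1.0]]
contact_force: [-4.8, 0.3, 10.3]
gripper_width: -0.0001
```

carry_out(
  steps=[
    [0,0,0,0,0,0.8,0],
    [0,0,0,0,0,0,0],
  ],
)

```text
time_s: 24.95
ee_pos: [0.4592, 0.0784, 0.1252]
tcp_rot: [[-0.208, 0.978, -0.001], [0.978, 0.208, -0.0], [0.0, -0.001, -1.0]]
contact_force: [-5.8, 0.2, 13.2]
gripper_width: 0.0002
```

carry_out(
  steps=[
    [0,0,0,0,0,0.6,0],
    [0,0,0,0,0,0,0],
    [0,0,0,0,0,0,0],
  ],
)

```text
time_s: 25.2
ee_pos: [0.4592, 0.0784, 0.1249]
tcp_rot: [[-0.208, 0.978, -0.001], [0.978, 0.208, -0.0], [0.0, -0.001, -1.0]]
contact_force: [-6.6, -0.6, 14.6]
gripper_width: 0.0001
```

carry_out(
  steps=[
    [0,0,0,0,-0.6,0,0],
    [0,0,0,0,0,0.3,0],
    [0,0,0,0,0,0,0],
  ],
)

```text
time_s: 25.45
ee_pos: [0.4591, 0.0783, 0.1248]
tcp_rot: [[-0.208, 0.978, 0.0], [0.978, 0.208, 0.0], [0.0, 0.0, -1.0]]
contact_force: [-5.6, 0.4, 14.6]
gripper_width: 0.0
```

carry_out(
  steps=[
    [0,0,0,0,-0.9,0,0],
    [0,0,0,0,0,0.5,0],
    [0,0,0,0,0,0,0],
  ],
)

```text
time_s: 25.7
ee_pos: [0.459, 0.0783, 0.1246]
tcp_rot: [[-0.208, 0.978, 0.002], [0.978, 0.208, 0.001], [0.0, 0.002, -1.0]]
contact_force: [-5.0, 0.4, 15.9]
gripper_width: 0.0002
```

carry_out(
  steps=[
    [0,0,0,0,0,0.3,0],
    [0,0,0,0,0,0,0],
    [0,0,0,0,0,0,0],
  ],
)

```text
time_s: 25.95
ee_pos: [0.459, 0.0783, 0.1245]
tcp_rot: [[-0.208, 0.978, 0.002], [0.978, 0.208, 0.001], [0.0, 0.002, -1.0]]
contact_force: [-5.4, 0.1, 15.3]
gripper_width: 0.0004
```

carry_out(
  steps=[
    [0,0,0,0,0,-2,0],
    [0,0,0,0,0,-4,0],
    [0,0,0,0,0,-10,0],
    [0,0,0,0,0,-25,0],
    [0,0,0,0,0,-40,0],
    [0,0,0,0,-20,-30,0],
    [0,0,0,0,-30,0,0],
    [0,0,0,0,0,0,0],
  ],
)

```text
time_s: 26.62
ee_pos: [0.406, 0.0671, 0.2347]
tcp_rot: [[-0.208, 0.978, -0.002], [0.978, 0.208, -0.001], [-0.0, -0.002, -1.0]]
contact_force: [-0.3, -0.7, -1.0]
gripper_width: 0.0001
```

```bash
python3 tilt.py
python3 - <<'E'
from h import *
np.set_printoptions(precision=4,suppress=True)
im=cap('side','side8.png'); jm=cap('top','top8.png')
for n,i in(('side',im),('top',jm)):
    for l in('lever_pad','spacer_jar','tapping_block'):
        for q in env.search_frame(n,l)[:1]:
            print(n,l,q['p'],w(i,q['point']))
s=env.get_state();print(s['time_s'],s['ee_pos'],s['contact_force'])
E
```

```text
(np.float64(44.97603247389451), np.float64(12.237658740827364), 1237, np.float64(0.0011402439071337162), array([ 0.60012017, -0.0426226 ,  0.10172396]))
(np.float64(44.94299769289956), np.float64(12.32080475577293), 1186, np.float64(0.0011933625131672011), array([ 0.60168686, -0.04332585,  0.10089749]))
[(0.68, np.int64(6301))]
side red px tip(lowest) 280.375 216.25 top end 279.125 208.25
top red tip(rightmost) 261.0 244.25 left 253.25 240.25
side lever_pad 0.87 [0.4562 0.0742 0.124 ]
side spacer_jar 0.9 [ 0.6499 -0.2624  0.0518]
side tapping_block 0.61 [ 0.7626 -0.1153  0.0395]
top lever_pad 0.74 [0.4677 0.0826 0.1266]
top spacer_jar 0.87 [ 0.6548 -0.2607  0.042 ]
top tapping_block 0.63 [ 0.7674 -0.0963  0.0358]
27.3167 [0.4097 0.0676 0.2338] [-0.485  -0.0539  0.2739]
```

View pics/side8.png

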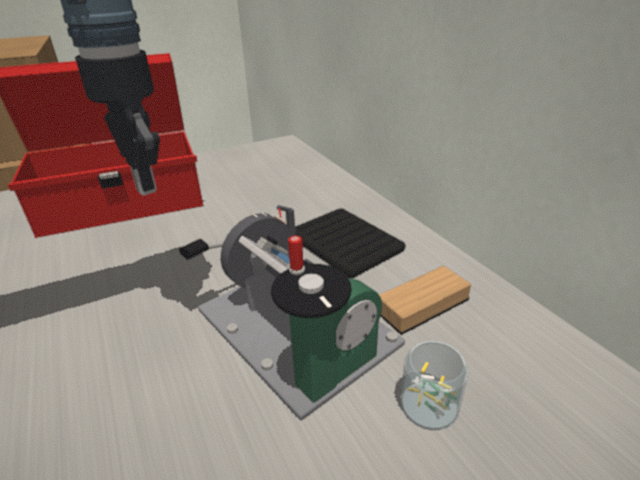

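View pics/top8.png

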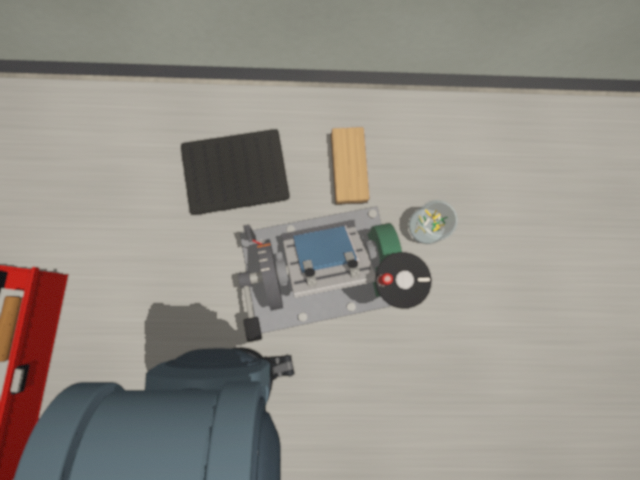

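The lever stays down with its pad at (194,248) in the side view. The tilt measures 44.96°, the gripper is clear, and the jar and block are where they started.

```bash
python3 -c "
from workcell import env
print(env.job_done())"
```

```text
the job is handed in; nothing more can be done
None
```

I set the mitre table to 45°, clamped it and handed the job in at about 27 s of the 72 s allowed. `env.job_done()` gave no verdict.

**Tilt:** I wound the handwheel clockwise about 5.7 turns by its grip. Depth plane fits put the tilt at 28.2° at the start and about 44.96° after clamping. The side force on the handle was at most about 8 N in the readings I took.

**Clamp:** The lever bit near the bottom of its travel, and I pressed it to about 15–16 N straight down. Counting the sideways friction at the fingertips, the most I read was about 17 N. I then let go, and the lever stayed down.

**Jar and block:** The last pictures showed both unmoved, within the cameras' accuracy, and the gripper clear of everything.

**Checks that disagreed or failed:**
- **Drum line against pointer:** the triangulated reading, taken at 43.0° by the plane fit, was about 0.4° off the plane fit. That is within its error of roughly 1°. I did not repeat it at the end. The last attempt to read the orange line by colour failed because the line was in shadow, so the final 45° rests on the plane fit and the turn count.
- **Sideways nudge:** one row at the lever pad also moved the tool 1.4 mm sideways by mistake, which I corrected in the next call.

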